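Discard the spent sample vial through the bin's sprung flap

ROBOT

A 6-joint arm with a two-finger parallel gripper is mounted at the origin on a cart in front of the work surface, level with it; the furniture and walls round the work are solid. World frame = base frame: x ahead of the robot, y to its left, z up, the work surface at z = 0. Lengths are in m, angles in rad, forces in N, time in s.
With the tool pointing down it reaches from about 0.275 to 0.825 m from the base axis. Payload 4.9 kg.
Tool frame: the origin (TCP) lies midway between the tips of the shut fingers; the grasp point (between the pads) lies 19 mm behind it (bot.grip_depth is the distance from the TCP to the grasp point, in m); y points along the fingers, x is the direction in which the jaws open and shut, and the axes are right-handed (so a half turn about y gives the same grasp; the last joint's range is limited). The gripper opens to 85 mm and grips with 20 to 120 N. Pads are 22 mm wide; open, the fingers measure 114 mm over their backs; the gripper's body (76 mm by 85 mm) begins 54 mm behind the grasp point. The pads swing forward as they close: fully open they stand 13 mm farther back than shut.
Start: joints at [0.988, 0.326, -0.193, 1.052, 0, 1.437], TCP at [0.239, 0.496, 0.231] pointing down, gripper open.
Joint ranges: [-2.65, 2.65], [-0.97, 1.79], [-1.3, 1.35], [-1.93, 2.1], [-1.47, 1.37], [-3.14, 3.14]. Speed limits (rad/s): [2.57, 2.57, 3.14, 3.14, 3.14, 3.14].

INTERFACE

Orientations are given as a unit quaternion [w, x, y, z].
In Python, from cell import bot gives the robot as it stands. Calls block until the motion is done:
- bot.move_pose(position, orientation): joint-space move of the TCP to a pose.
- bot.move_linear(position, speed=0.15, rotation=None, until_force=None): straight line of the TCP; rotation=None keeps the orientation; speed is the mean speed in m/s. With until_force (N) it stops when the force on the tool has changed by that much, and returns True; else False.
- bot.goto_joints(angles): joint-space move.
- bot.set_gripper(opening, grasp_force=None): opening from 0.0 (shut) to 1.0 (fully open); grasp_force is the grip in N (None keeps the last); returns when the fingers have stopped.
- bot.wait(seconds).
- bot.solve_ik(position, orientation): joint angles nearest the present ones, or None.
- bot.camera(name): name is "scene" or "side" or "wrist"; returns the picture (480x640x3 uint8, red, green, blue); there is no depth.
- bot.calibration(name): a dict with "mtx" (3x3 intrinsics, pixels), "k1" (the pictures are not rectified: a ray, as slopes to the right and down, at radius r is drawn at 1 + k1 r^2 times it, then the intrinsics apply), "extrinsics" (4x4, takes a point from world to camera coordinates); the wrist camera has in their place "hand_eye" (4x4, takes a point from camera to tool coordinates, whose origin is the TCP and whose axes are the tool frame's). Camera axes: x right, y down, z forward; pixel columns grow to the right and rows downward; lengths in m; the calibration is good to about 2 mm. A picture is of the moment at which its call begins: read the wrist's pose just before it. calibration takes no time and is no camera call.
A pose or a line that the arm cannot do raises bot.PlanningError and nothing moves.
- bot.close_job(): hands the job in, once; it reports no verdict.
Trained networks look in the newest picture that a camera, given by its name, has taken for a name from the list of things; names that differ only in an ending like _2 or _b are one class to them, and where a whole thing is asked for, a point or a joint stands for the part that bears it (a point fixed in the world has none). Each returns a list of dicts, best first, with "confidence" (0 to 1); they miss things now and then, are a little off and sometimes report something else, mostly with a low value. They report only what shows in the picture. A call takes as long as a camera call. They do not tell look-alikes from the thing itself.
- bot.search_frame(camera, thing): "bbox" ([left, top, width, height] in pixels, round what is visible of it).
Readings, each from a call of its own:
- bot.read_clock(): time.
- bot.read_joint_positions(): joint angles.
- bot.read_joint_vel(): joint speeds.
- bot.read_joint_efforts(): joint torques, N m.
- bot.read_position(): TCP position.
- bot.read_tool_rot(): TCP orientation.
- bot.read_ft_force(): force on the tool from outside, world axes, zero at the start.
- bot.read_moment(): the same for the moment, N m.
- bot.read_gripper_width(): opening from 0.0 (shut) to 1.0 (fully open).
Only numpy, scipy, OpenCV 4.12 (cv2) and the standard library are available. Lean on these libraries where they do the work, as an engineer would, in place of code of your own. Each camera call takes 0.05 s, during which the arm holds its last target.

TASK

The sample in the green-capped vial is finished with: pick that vial up, push it down through the sprung flap of the blue waste bin, and let go of it inside so that the flap closes again behind it. Leave the red-capped and white-capped vials standing where they are.

Things in the scene. Friction and masses are not known exactly. Their poses are not given: they have to be found in the camera images.
- vial_green_center (a point): sample vial with a green screw cap, loose, standing upright on the table near two other vials; the one to discard; 72 mm tall, body 20 mm and cap 23 mm across (the cap is the top 16 mm), about 22 g; the point is its centre, half-way up (36 mm over its foot), z along the vial towards the cap
- vial_red_center (a point): sample vial with a red screw cap, loose, standing upright on the table; must stay; 72 mm tall, body 20 mm and cap 23 mm across (the cap is the top 16 mm), about 22 g; the point is its centre, half-way up (36 mm over its foot), z along the vial towards the cap
- vial_white_center (a point): sample vial with a white screw cap, loose, standing upright on the table; must stay; 72 mm tall, body 20 mm and cap 23 mm across (the cap is the top 16 mm), about 22 g; the point is its centre, half-way up (36 mm over its foot), z along the vial towards the cap
- bin_mouth (a point): centre of the mouth in the white lid (10 mm thick) of a fixed blue waste bin, 160 x 180 mm, 150 mm tall, hollow, floor 8 mm over the table; the point is level with the lid's top face. x points to the flap's hinge side (away from the robot, turned by up to 29 degrees), y along the hinge, z up. Mouth 90 mm along x, 120 mm along y, filled by a grey flap whose top is 3 mm below the lid's top.
- flap (a joint): the flap, hinged at the mouth's +x edge, swings down into the bin: 0 = shut, level; 1.5 rad = wide open. Slick plastic; a spring shuts it (0.4 N at mid-mouth starts it, under 2 N wide open) and bears a vial set on its middle: push the vial down until its cap is below the lid (fingers may follow it in) and let go; it drops to the floor and the flap closes as the fingers come out.
Mind the look-alikes: they are no part of the job. Of the things that look like the part that bears vial_green_center, take the one that is farthest to the robot's left at the start.

How it is judged:
By the outcome, as a careful person would: the job done as asked, in the order asked, and still so for the second after the job is handed in, with the robot touching nothing.
It also fails if it takes over 38 s, if anything falls off the work surface, if the arm or the gripper's body presses on something with over 40 N, if the wrist force passes 120 N, or if a joint passes its speed limit or range.

## Working session

There is one attempt and no reset: what is moved stays moved. The work goes in short steps, each a Python script; the robot and the scene stay as the last script left them, time stands still between calls to the robot, and variables do not carry over. Pictures are saved under pics/ and viewed, and the job is handed in when it is done.

```bash
mkdir -p pics
python3 - <<'E'
from cell import bot
import cv2
for n in ["scene","side","wrist"]:
    im=bot.camera(n); cv2.imwrite(f"pics/{n}0.png",im[:,:,::-1])
    print(n,bot.calibration(n))
    for t in ["vial_green_center","vial_red_center","vial_white_center","bin_mouth","flap"]:
        try: print(t,[(d['bbox'],round(d['confidence'],2)) for d in bot.search_frame(n,t)])
        except Exception as e: print(t,e)
print(bot.read_clock(),bot.read_position(),bot.read_tool_rot(),bot.grip_depth)
E
```

```text
scene {'mtx': array([[499.2006047 ,   0.        , 319.17648939],
       [  0.        , 499.2006047 , 238.80420446],
       [  0.        ,   0.        ,   1.        ]]), 'k1': 0.018112548030720113, 'extrinsics': array([[ 5.59357582e-01, -8.28926450e-01,  1.89673943e-04,
        -3.19866366e-01],
       [-4.92015076e-01, -3.32194728e-01, -8.04715992e-01,
         3.09413022e-01],
       [ 6.67113379e-01,  4.50030668e-01, -5.93659951e-01,
         7.54981891e-01],
       [ 0.00000000e+00,  0.00000000e+00,  0.00000000e+00,
         1.00000000e+00]])}
vial_green_center [([430.6, 264.5, 16.6, 30.8], 0.67), ([399.1, 248.3, 9.3, 36.2], 0.58)]
vial_red_center [([363.4, 280.5, 15.1, 38.4], 0.76)]
vial_white_center [([447.3, 301.6, 15.0, 37.6], 0.9)]
bin_mouth [([148.4, 161.7, 108.4, 106.6], 0.64)]
flap [([174.4, 164.2, 63.3, 41.4], 0.68)]
side {'mtx': array([[598.63738503,   0.        , 315.88745347],
       [  0.        , 598.63738503, 248.43684007],
       [  0.        ,   0.        ,   1.        ]]), 'k1': 0.05035224663468481, 'extrinsics': array([[ 0.86709409, -0.49813369,  0.0032661 , -0.
[... 579 characters left out ...]
,
       [  0.        , 348.21013609, 241.02268334],
       [  0.        ,   0.        ,   1.        ]]), 'k1': -0.031360819241926886, 'hand_eye': array([[ 9.99999461e-01, -1.32117814e-04,  1.03027404e-03,
         3.40632687e-04],
       [-1.02145522e-03, -3.05124325e-01,  9.52311978e-01,
        -1.42172877e-01],
       [ 1.88544293e-04, -9.52312516e-01, -3.05124296e-01,
         7.73414252e-02],
       [ 0.00000000e+00,  0.00000000e+00,  0.00000000e+00,
         1.00000000e+00]])}
vial_green_center []
vial_red_center []
vial_white_center []
bin_mouth [([101.9, 389.1, 180.4, 90.4], 0.6)]
flap []
0.9 [0.23862489 0.49556647 0.2313147 ] [ 0.59872844 -0.59871324 -0.37622344  0.37619494] 0.0187
```

View images.

View pics/scene0.png

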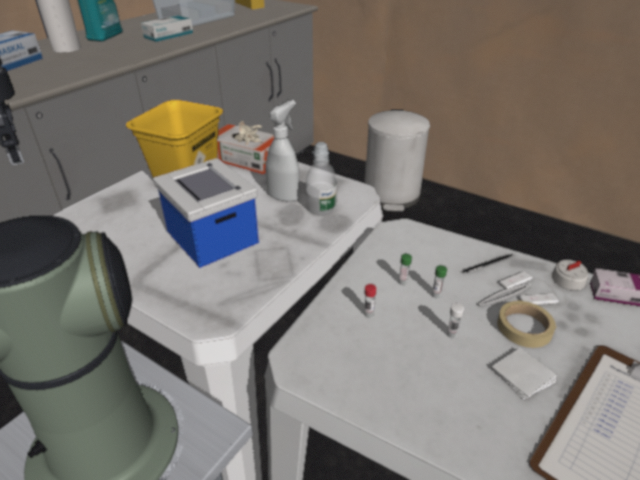

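View pics/side0.png

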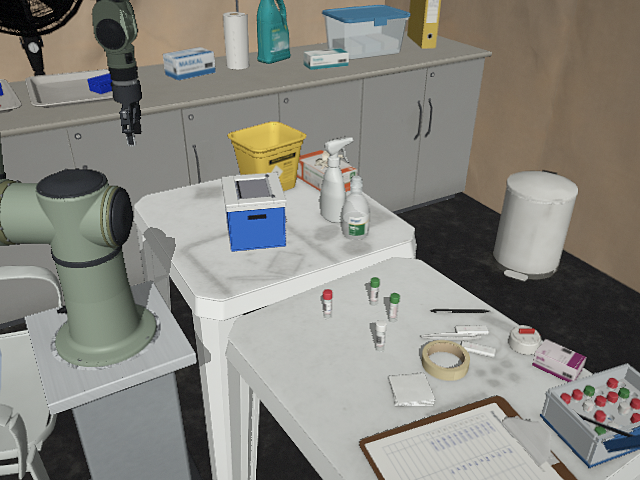

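View pics/wrist0.png

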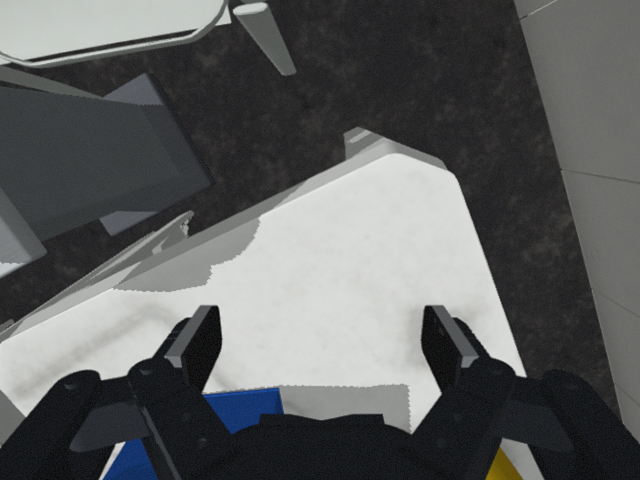

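```bash
cat > h.py <<'E'
from cell import bot
import numpy as np, cv2
from scipy.spatial.transform import Rotation as R
def ray(n,px,pose=None):
    c=bot.calibration(n);m=c["mtx"]
    d=np.array([(px[0]-m[0,2])/m[0,0],(px[1]-m[1,2])/m[1,1]]);u=d.copy()
    for _ in range(10): u=d/(1+c["k1"]*(u@u))
    if n=="wrist":
        p,q=pose;T=np.eye(4);T[:3,:3]=R.from_quat(q,scalar_first=True).as_matrix();T[:3,3]=p
        E=T@c["hand_eye"]
    else: E=np.linalg.inv(c["extrinsics"])
    r=E[:3,:3]@np.array([u[0],u[1],1]); return E[:3,3],r/np.linalg.norm(r)
def onz(n,px,z,pose=None):
    o,r=ray(n,px,pose);return o+r*(z-o[2])/r[2]
def tri(rs):
    A=np.zeros((3,3));b=np.zeros(3)
    for o,r in rs:
        P=np.eye(3)-np.outer(r,r);A+=P;b+=P@o
    return np.linalg.solve(A,b)
def proj(n,X,pose=None):
    c=bot.calibration(n);m=c["mtx"]
    if n=="wrist":
        p,q=pose;T=np.eye(4);T[:3,:3]=R.from_quat(q,scalar_first=True).as_matrix();T[:3,3]=p
        W=np.linalg.inv(T@c["hand_eye"])
    else: W=c["extrinsics"]
    x=W[:3,:3]@np.array(X)+W[:3,3];u=x[:2]/x[2];u=u*(1+c["k1"]*(u@u));return m[:2,:2]@u+m[:2,2]
E
python3 - <<'E'
from h import *
np.set_printoptions(precision=4,suppress=True)
im=cv2.imread("pics/scene0.png"); cv2.imwrite("pics/s_bin.png",cv2.resize(im[140:280,130:280],None,fx=5,fy=4.2857,interpolation=cv2.INTER_CUBIC))
cv2.imwrite("pics/s_v.png",cv2.resize(im[240:350,340:480],None,fx=5,fy=5,interpolation=cv2.INTER_CUBIC))
im=cv2.imread("pics/side0.png"); cv2.imwrite("pics/d_bin.png",cv2.resize(im[160:260,200:310],None,fx=6,fy=6,interpolation=cv2.INTER_CUBIC))
S={"gA":[(405.5,258),(375,284)],"gB":[(440.5,271),(394.5,298)],"red":[(370.3,290),(327.7,295)],"white":[(457,311),(380.5,328)]}
for k,(a,b) in S.items(): print(k,onz("scene",a,.064),onz("side",b,.064),tri([ray("scene",a),ray("side",b)]))
E
```

```text
gA [ 0.5827 -0.204   0.064 ] [ 0.5775 -0.2146  0.064 ] [ 0.5879 -0.2022  0.0561]
gB [ 0.5841 -0.279   0.064 ] [ 0.5847 -0.2818  0.064 ] [ 0.5879 -0.2779  0.0606]
red [ 0.4587 -0.192   0.064 ] [ 0.4586 -0.1971  0.064 ] [ 0.4635 -0.1896  0.0582]
white [ 0.4968 -0.3472  0.064 ] [ 0.4957 -0.3532  0.064 ] [ 0.5016 -0.3463  0.058 ]
```

View pics/s_bin.png

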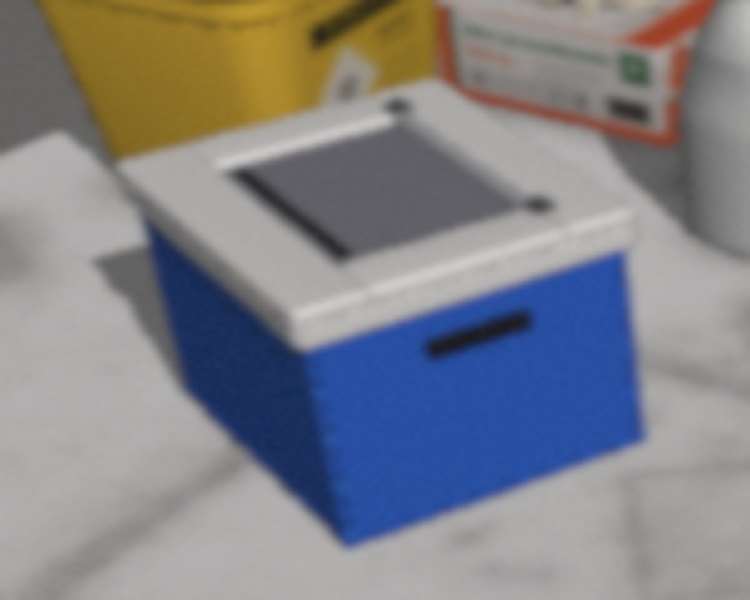

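View pics/s_v.png

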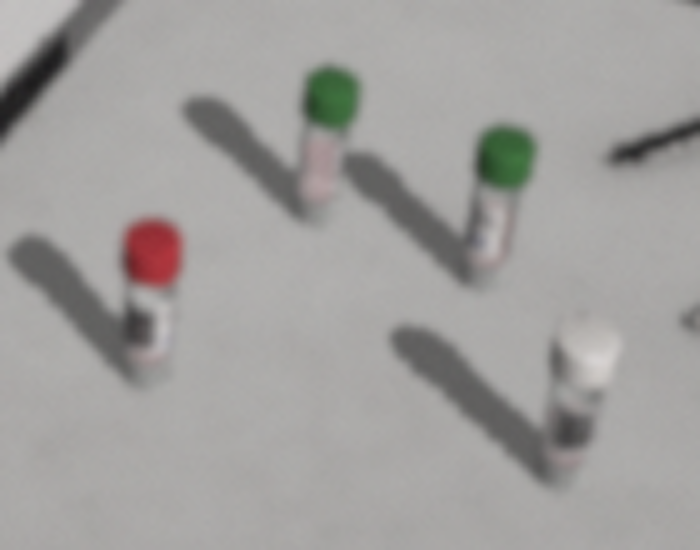

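View pics/d_bin.png

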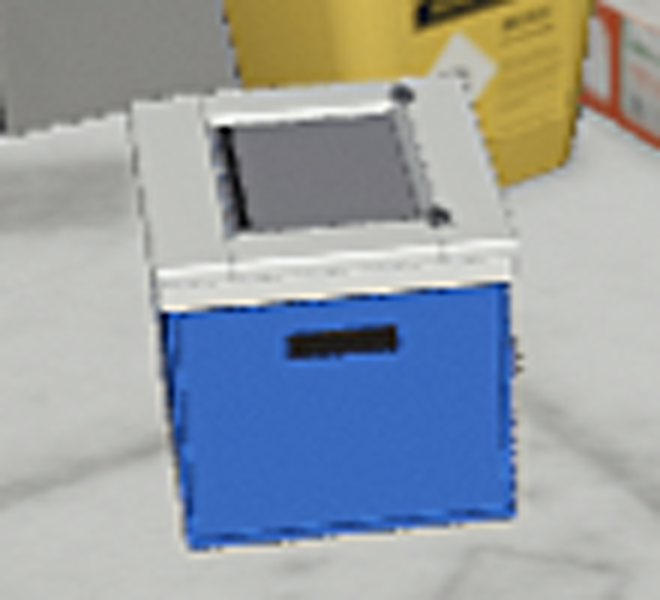

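Run:
```python
from h import *
np.set_printoptions(precision=4,suppress=True)
s=[(153.6,177.3),(188.6,212.8),(256.6,189),(217,158.7)]
d=[(222.2,177),(226.3,205.8),(286.3,200),(277.5,173.3)]
for n,P in (("scene",s),("side",d)):
    C=np.array([onz(n,p,.15) for p in P]);print(C[:,:2],C.mean(0))
    e=[C[(i+1)%4]-C[i] for i in range(4)];print([np.linalg.norm(x) for x in e],[np.degrees(np.arctan2(x[1],x[0])) for x in e])
for a,b in zip(s,d): print(tri([ray("scene",a),ray("side",b)]))
# mouth corners at .15 from scene, hinge knobs
for px in [(393,100),(545,203),(215,163),(345,262)]: print(onz("scene",(130+px[0]/5,140+px[1]/4.2857),.15))
```

```text
[[0.4275 0.3442]
 [0.3695 0.176 ]
 [0.5161 0.1236]
 [0.5713 0.2901]] [0.4711 0.2335 0.15  ]
[np.float64(0.1778424908948417), np.float64(0.1557205719848248), np.float64(0.17539943859899199), np.float64(0.15363408236889997)] [np.float64(-109.01788355098506), np.float64(-19.697780029422674), np.float64(71.67981867975068), np.float64(159.376839006372)]
[[0.4263 0.3349]
 [0.3686 0.1672]
 [0.5191 0.1199]
 [0.5741 0.2805]] [0.472  0.2256 0.15  ]
[np.float64(0.1773436327313372), np.float64(0.15770545521038898), np.float64(0.16975736691555338), np.float64(0.15755886361162755)] [np.float64(-108.96496761266822), np.float64(-17.459005486279995), np.float64(71.0788126327312), np.float64(159.78338309450965)]
[0.4333 0.3528 0.1428]
[0.3753 0.1838 0.1422]
[0.5249 0.1315 0.1432]
[0.5873 0.3072 0.1372]
[0.5433 0.2901 0.15  ]
[0.5003 0.1592 0.15  ]
[0.4492 0.3064 0.15  ]
[0.4124 0.1902 0.15  ]
```

```bash
cat >> h.py <<'E'
def quat(phi):
    c,s=np.cos(phi),np.sin(phi)
    M=np.column_stack([[c,s,0],[0,0,-1],[-s,c,0]])
    return R.from_matrix(M).as_quat(scalar_first=True)
def pose(): return np.array(bot.read_position()),np.array(bot.read_tool_rot())
E
python3 - <<'E'
from h import *
np.set_printoptions(precision=3,suppress=True)
print(R.from_quat(bot.read_tool_rot(),scalar_first=True).as_matrix())
for name,X in (("vial",[.583,-.206,.041]),("vialhi",[.583,-.206,.3]),("bin",[.473,.231,.09]),("binhi",[.473,.231,.35])):
    for deg in range(-180,180,30 if name[0]=="v" else 10):
        if name[0]=="b" and (deg-71+90-0)%180 not in range(80,100): continue
        j=bot.solve_ik(X,quat(np.radians(deg))); print(name,deg,None if j is None else np.array(j))
E
```

```text
[[ 0.434  0.    -0.901]
 [ 0.901  0.     0.434]
 [ 0.    -1.    -0.   ]]
vial -180 [-0.459  0.627 -0.234  0.71   0.    -2.03 ]
vial -150 [-0.459  0.627 -0.234  0.71   0.    -2.553]
vial -120 [-0.459  0.627 -0.234  0.71   0.    -3.077]
vial -90 [-0.459  0.627 -0.234  0.71   0.     2.683]
vial -60 [-0.459  0.627 -0.234  0.71   0.     2.159]
vial -30 [-0.459  0.627 -0.234  0.71   0.     1.635]
vial 0 [-0.459  0.627 -0.234  0.71   0.     1.112]
vial 30 [-0.459  0.627 -0.234  0.71   0.     0.588]
vial 60 [-0.459  0.627 -0.234  0.71   0.     0.065]
vial 90 [-0.459  0.627 -0.234  0.71   0.    -0.459]
vial 120 [-0.459  0.627 -0.234  0.71   0.    -0.983]
vial 150 [-0.459  0.627 -0.234  0.71   0.    -1.506]
vialhi -180 [-0.459  0.427  0.131  1.275  0.    -2.03 ]
vialhi -150 [-0.459  0.427  0.131  1.275  0.    -2.553]
vialhi -120 [-0.459  0.427  0.131  1.275  0.    -3.077]
vialhi -90 [-0.459  0.427  0.131  1.275  0.     2.683]
vialhi -60 [-0.459  0.427  0.131  1.275  0.     2.159]
vialhi -30 [-0.459  0.427  0.131  1.275  0.     1.635]
vialhi 0 [-0.459  0.427  0.131  1.275  0.     1.112]
vialhi 30 [-0.459  0.427  0.131  1.275  0.     0.588]
vialhi 60 [-0.459  0.427  0.131  1.275  0.     0.065]
vialhi 90 [-0.459  0.427  0.131  1.275  0.    -0.459]
vialhi 120 [-0.459  0.427  0.131  1.275  0.    -0.983]
vialhi 150 [-0.459  0.427  0.131  1.275  0.    -1.506]
bin -110 [ 0.314  0.424 -0.447  0.7    0.    -2.479]
bin -100 [ 0.314  0.424 -0.447  0.7    0.    -2.653]
bin 70 [ 0.314  0.424 -0.447  0.7    0.     0.663]
bin 80 [ 0.314  0.424 -0.447  0.7    0.     0.489]
binhi -110 [ 0.314  0.232 -0.019  1.319  0.    -2.479]
binhi -100 [ 0.314  0.232 -0.019  1.319  0.    -2.653]
binhi 70 [ 0.314  0.232 -0.019  1.319  0.     0.663]
binhi 80 [ 0.314  0.232 -0.019  1.319  0.     0.489]
```

Run:
```python
from h import *
np.set_printoptions(precision=4,suppress=True)
phi=np.radians(71); q=quat(phi); tz=np.array([-np.sin(phi),np.cos(phi)])
for n,c,z in (("b",[.473,.231],.36),("v",[.57,-.21],.25)):
    c=np.array(c)-.05*tz
    bot.move_pose([c[0],c[1],z],q)
    P=pose(); im=bot.camera("wrist"); cv2.imwrite(f"pics/w_{n}.png",im[:,:,::-1]); np.savez(f"p_{n}.npz",p=P[0],q=P[1])
    for t in (["bin_mouth","flap"] if n=="b" else ["vial_green_center","vial_red_center","vial_white_center"]):
        print(t,[(d['bbox'],round(d['confidence'],2)) for d in bot.search_frame("wrist",t)])
    print(P,bot.read_clock())
bot.set_gripper(0.5)
print(bot.read_clock())
```

```text
bin_mouth [([230.5, 73.3, 192.8, 162.5], 0.81)]
flap [([266.4, 112.7, 118.9, 94.4], 0.68)]
(array([0.5197, 0.2155, 0.3596]), array([ 0.5757, -0.5752, -0.4107,  0.4112])) 2.5917
vial_green_center [([242.0, 179.8, 32.3, 34.5], 0.94), ([317.4, 159.9, 24.4, 27.7], 0.67)]
vial_red_center [([285.1, 13.3, 25.7, 45.3], 0.55)]
vial_white_center [([137.9, 123.4, 56.0, 25.7], 0.95)]
(array([ 0.6177, -0.2251,  0.2505]), array([-0.5752,  0.5754,  0.4113, -0.4109])) 4.4917
4.9833
```

View pics/w_b.png

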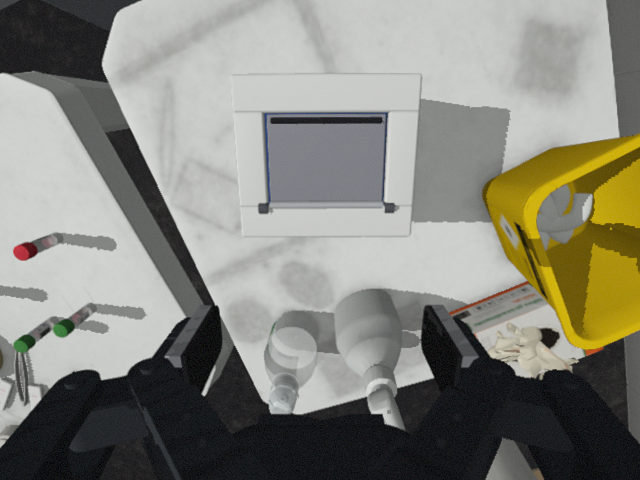

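View pics/w_v.png

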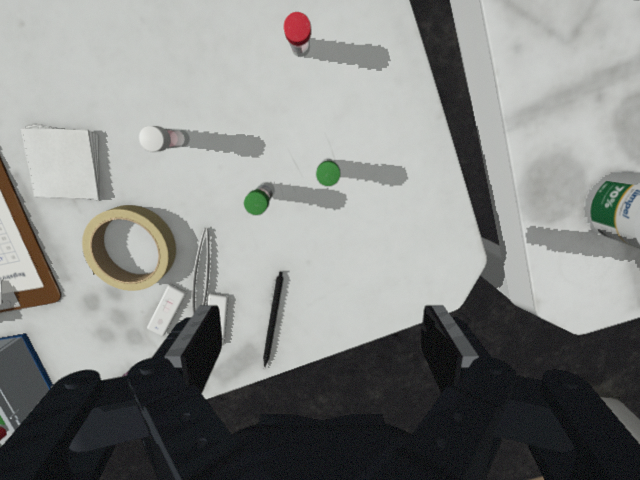

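Run:
```python
from h import *
np.set_printoptions(precision=4,suppress=True)
f=np.load("p_b.npz");P=(f["p"],f["q"])
for L in ([(232,75),(421,74),(411,237),(241,236)],[(263,112),(388,112),(385,209),(269,209)]):
    C=np.array([onz("wrist",p,.15,P) for p in L]);print(C,C.mean(0))
    e=[C[(i+1)%4]-C[i] for i in range(4)];print([np.linalg.norm(x) for x in e],[np.degrees(np.arctan2(x[1],x[0])) for x in e])
f=np.load("p_v.npz");P=(f["p"],f["q"])
im=cv2.imread("pics/w_v.png"); h=cv2.cvtColor(im,cv2.COLOR_BGR2HSV)
m=cv2.inRange(h,(45,100,40),(80,255,255)); n,_,st,ce=cv2.connectedComponentsWithStats(m)
for i in range(1,n):
    if st[i,4]>200 and ce[i][0]<400: print(ce[i],st[i],onz("wrist",ce[i],.07,P),onz("wrist",ce[i],.064,P))
```

```text
[[0.3734 0.1788 0.15  ]
 [0.4294 0.3451 0.15  ]
 [0.5799 0.2961 0.15  ]
 [0.5205 0.1263 0.15  ]] [0.4758 0.2366 0.15  ]
[np.float64(0.17538771387027904), np.float64(0.15828073745750915), np.float64(0.17994383944225278), np.float64(0.15615526005795174)] [np.float64(71.39008407283814), np.float64(-18.010184581489156), np.float64(-109.29243882072798), np.float64(160.33087862617737)]
[[0.4132 0.1941 0.15  ]
 [0.4518 0.3068 0.15  ]
 [0.5418 0.2782 0.15  ]
 [0.503  0.165  0.15  ]] [0.4774 0.236  0.15  ]
[np.float64(0.11913595862655921), np.float64(0.09446407639281416), np.float64(0.11967822577782235), np.float64(0.09439943878519234)] [np.float64(71.09560655001721), np.float64(-17.60974860233806), np.float64(-108.93022163993206), np.float64(162.06195154799846)]
[327.8169 172.9474] [317 161  23  25 437] [ 0.5827 -0.2059  0.07  ] [ 0.5835 -0.206   0.064 ]
[255.9592 201.8367] [244 190  25  25 441] [ 0.5863 -0.2784  0.07  ] [ 0.5871 -0.2798  0.064 ]
```

Run:
```python
from h import *
np.set_printoptions(precision=4,suppress=True)
q=quat(np.radians(71.2)); x,y=.583,-.2055
bot.move_pose([x,y,.13],q)
bot.move_linear([x,y,.041],speed=.1)
im=bot.camera("wrist"); cv2.imwrite("pics/g1.png",im[:,:,::-1])
bot.set_gripper(0.0,grasp_force=25)
print(bot.read_gripper_width(),pose(),bot.read_ft_force(),bot.read_clock())
im=bot.camera("wrist"); cv2.imwrite("pics/g2.png",im[:,:,::-1])
```

```text
0.24717106131052294 (array([ 0.5836, -0.2057,  0.0418]), array([-0.5745,  0.5754,  0.4119, -0.4113])) [0.3376 0.2668 4.2291] 6.9583
```

View pics/g2.png

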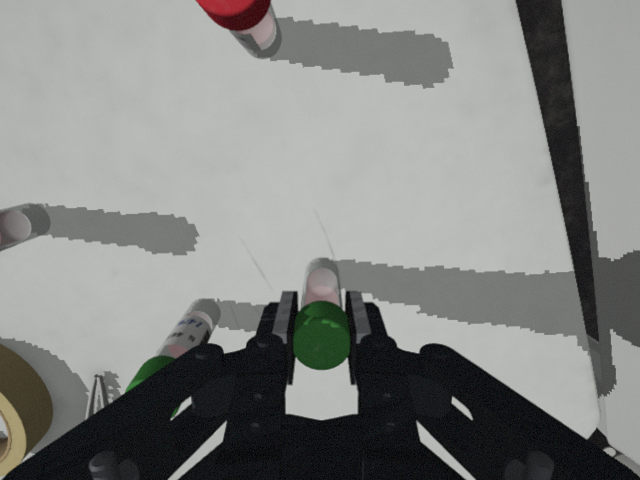

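Run:
```python
from h import *
np.set_printoptions(precision=4,suppress=True)
q=quat(np.radians(71.2)); x,y=.583,-.2055
bot.move_linear([x,y,.28],speed=.2)
print(bot.read_gripper_width(),bot.read_ft_force())
hx=np.array([np.cos(np.radians(-18.8)),np.sin(np.radians(-18.8))])
c=np.array([.476,.2355])-.003*hx
bot.move_pose([c[0],c[1],.28],q)
print(bot.read_gripper_width(),pose(),bot.read_ft_force(),bot.read_clock())
for n in("wrist","scene","side"):
    im=bot.camera(n); cv2.imwrite(f"pics/h_{n}.png",im[:,:,::-1])
a=cv2.imread("pics/h_scene.png")[60:260,100:300];b=cv2.imread("pics/h_side.png")[60:260,160:360]
cv2.imwrite("pics/h_ss.png",cv2.resize(np.hstack([a,b]),None,fx=2,fy=2))
```

```text
0.25144242872132777 [0.2508 0.2441 0.2349]
0.2551336025790678 (array([0.4738, 0.2358, 0.2799]), array([-0.5751,  0.5753,  0.4113, -0.4112])) [-0.4758  0.371   0.2684] 10.0167
```

View pics/h_wrist.png

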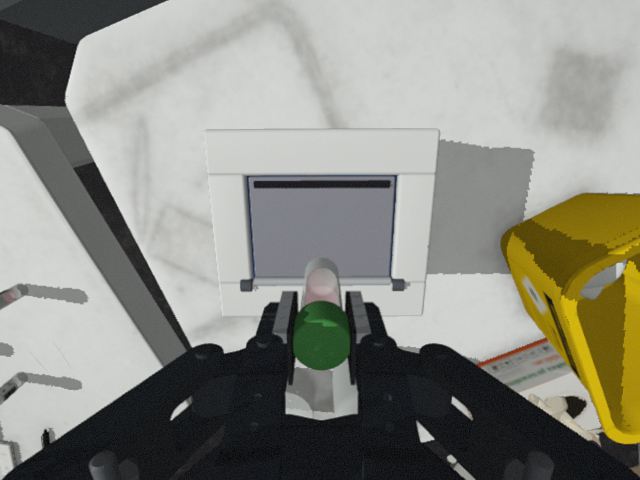

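View pics/h_ss.png

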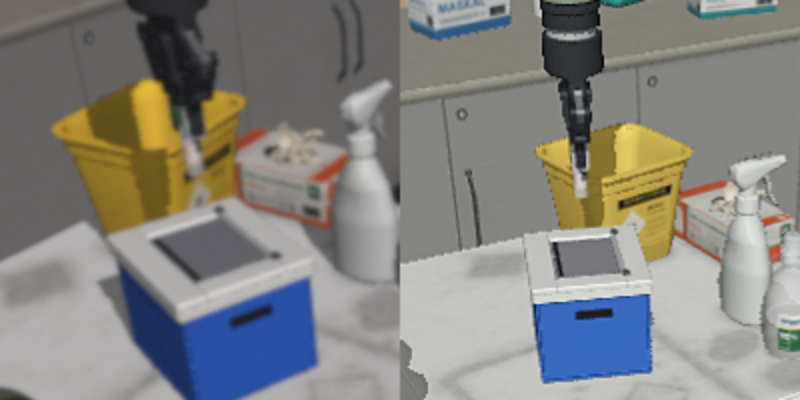

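Run:
```python
from h import *
np.set_printoptions(precision=4,suppress=True)
p=pose()[0]; 
bot.move_linear([p[0],p[1],.16+.041-.02],speed=.15)
for z in (.14,.09):
    print(bot.move_linear([p[0],p[1],z],speed=.06,until_force=15),pose()[0],bot.read_ft_force(),bot.read_gripper_width())
for n in("wrist","scene","side"):
    im=bot.camera(n); cv2.imwrite(f"pics/i_{n}.png",im[:,:,::-1])
a=cv2.imread("pics/i_scene.png")[60:260,100:300];b=cv2.imread("pics/i_side.png")[60:260,160:360]
cv2.imwrite("pics/i_ss.png",cv2.resize(np.hstack([a,b]),None,fx=2,fy=2))
print(bot.read_clock())
```

```text
False [0.4738 0.2357 0.14  ] [-0.0226  0.4766  0.1982] 0.25120773967237214
False [0.474  0.2357 0.0902] [ 0.5754 -0.5985 -0.2859] 0.2530211870326366
12.9417
```

View pics/i_wrist.png

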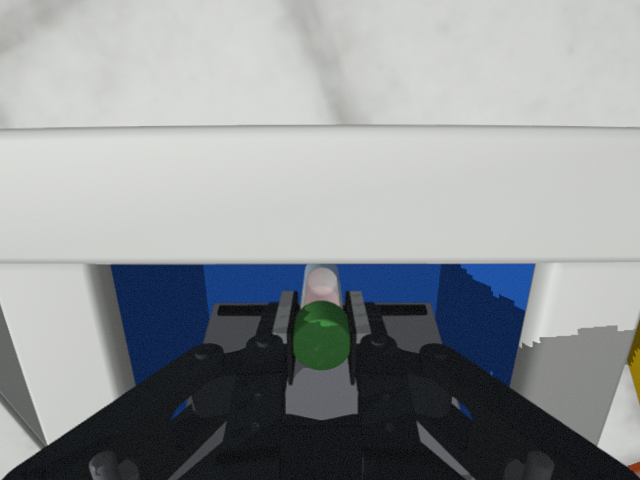

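View pics/i_ss.png

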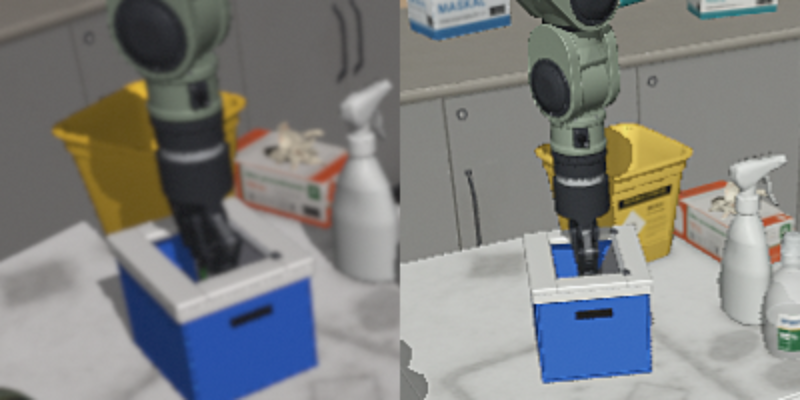

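The flap is open and the vial is through it, with the green cap below the lid at about (322,335) in the wrist picture. I'll release it now.

Run:
```python
from h import *
p=pose()[0]
bot.set_gripper(0.5); bot.wait(.4)
im=bot.camera("wrist"); cv2.imwrite("pics/j_wrist.png",im[:,:,::-1])
print(bot.read_gripper_width(),bot.read_ft_force(),bot.read_clock())
```

```text
0.498435998332782 [-0.91634605  0.23082219  0.19757381] 13.7333
```

View pics/j_wrist.png

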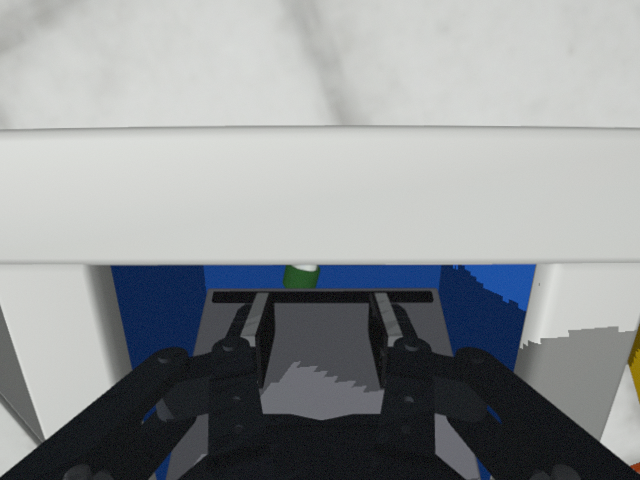

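The vial has dropped free and its cap shows past the flap at about (302,277). I'll retract.

Run:
```python
from h import *
p=pose()[0]
bot.move_linear([p[0],p[1],.30],speed=.15)
bot.move_linear([p[0]+.02,p[1],.36],speed=.15)
bot.wait(.5)
for n in("wrist","scene","side"):
    im=bot.camera(n); cv2.imwrite(f"pics/k_{n}.png",im[:,:,::-1])
cv2.imwrite("pics/k_ss.png",cv2.resize(np.hstack([cv2.imread("pics/k_scene.png"),cv2.imread("pics/k_side.png")])[130:370],(800,150)))
a=cv2.imread("pics/k_scene.png")[140:350,140:480]; cv2.imwrite("pics/k_sc.png",cv2.resize(a,None,fx=2.2,fy=2.2))
print(bot.read_ft_force(),bot.read_clock())
```

```text
[ 0.83855288 -0.12721154 -0.00523424] 16.5083
```

View pics/k_wrist.png

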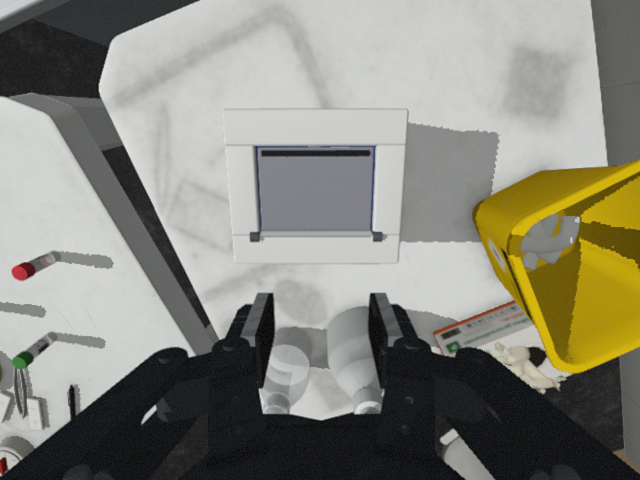

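View pics/k_sc.png

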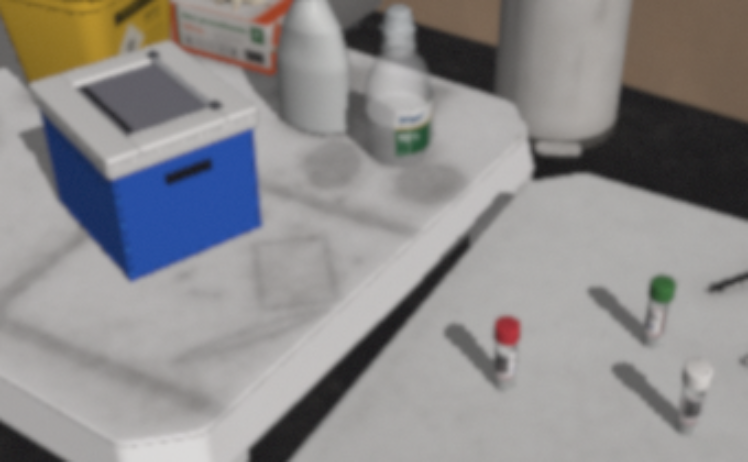

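Run:
```python
import cv2
a=cv2.imread("pics/k_wrist.png")[100:270,215:415];b=cv2.imread("pics/w_b.png")[65:245,225:425]
cv2.imwrite("pics/z.png",cv2.hconcat([cv2.resize(a,(400,340),interpolation=2),cv2.resize(b,(400,340),interpolation=2)]))
```

```text
(no output)
```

View pics/z.png

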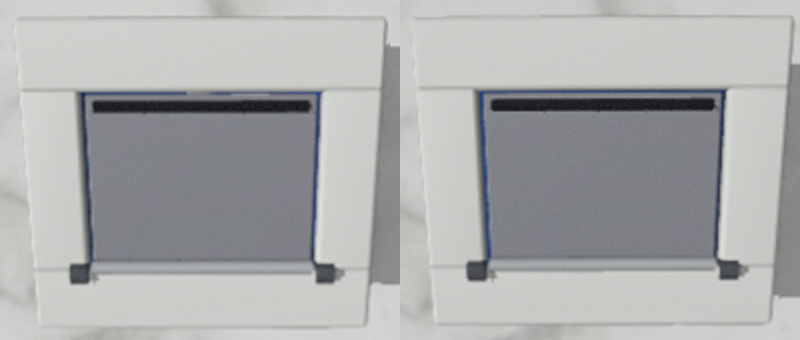

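The flap is level again, with the same outline as before; the vial just shows through the gap by the free edge, inside the bin. I'll hand the job in.

```bash
python3 -c "
from cell import bot
print(bot.close_job(),bot.read_clock())"
```

```text
the job is handed in; nothing more can be done
the job is handed in; nothing more can be done
```

The green-capped vial farthest to the robot's left, at about (0.583, -0.206), is in the blue bin and the job is handed in. I gripped it by the cap, pushed it through the flap until the cap was about 30 mm below the lid's top, let go, and withdrew. My last clock reading before handing in was 16.5 s, against the 38 s limit.

- **Flap:** in the last wrist picture it is shut and looks the same as before. A sliver of something pale, which I take to be the vial, shows through the gap at its free edge. I could not read the flap's angle directly.
- **Vial:** after release, the wrist picture showed it fallen free of the fingers, inside the bin.
- **Other vials:** the last scene picture shows the red, white and second green vials still standing where they were.
- **Forces:** the highest reading I took was about 4 N, as the gripper closed on the vial. The gripper was clear of everything at the end.

No check failed. The side camera put the bin and some of the vials 3–10 mm lower in y than the scene camera did. The wrist camera agreed with the scene camera to within about 3 mm for the target vial and the bin, so I used the wrist values.

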